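# Offer up the rosewood pull over its housing in the box lid

### The arm

A 6-joint arm with a two-finger parallel gripper is mounted at the origin on a cart in front of the work surface, level with it; the furniture and walls round the work are solid. World frame = base frame: x ahead of the robot, y to its left, z up, the work surface at z = 0. Lengths are in m, angles in rad, forces in N, time in s.
With the tool pointing down it reaches from about 0.275 to 0.825 m from the base axis. Payload 4.9 kg.
Tool frame: the origin (TCP) lies midway between the tips of the shut fingers; the grasp point (between the pads) lies 19 mm behind it (bot.grip_depth is the distance from the TCP to the grasp point, in m); z points along the fingers, y is the line along which they close (so a half turn about z gives the same grasp; the last joint's range is limited). The gripper opens to 85 mm and grips with 20 to 120 N. Pads are 22 mm wide; open, the fingers measure 114 mm over their backs; the gripper's body (76 mm by 85 mm) begins 54 mm behind the grasp point. The pads swing forward as they close: fully open they stand 13 mm farther back than shut.
Start: joints at [1.193, 0.326, -0.193, 1.052, 0, 1.437], TCP at [0.133, 0.534, 0.204] pointing down, gripper open.
Joint ranges: [-2.65, 2.65], [-0.97, 1.79], [-1.3, 1.35], [-1.93, 2.1], [-1.47, 1.37], [-3.14, 3.14]. Speed limits (rad/s): [2.57, 2.57, 3.14, 3.14, 3.14, 3.14].

### API

Orientations are given as a unit quaternion [w, x, y, z].
In Python, from cell import bot gives the robot as it stands. Calls block until the motion is done:
- bot.move_pose(position, orientation): joint-space move of the TCP to a pose.
- bot.move_linear(position, speed=0.15, rotation=None, until_force=None): straight line of the TCP; rotation=None keeps the orientation; speed is the mean speed in m/s. With until_force (N) it stops when the force on the tool has changed by that much, and returns True; else False.
- bot.goto_joints(angles): joint-space move.
- bot.set_gripper(opening, grasp_force=None): opening from 0.0 (shut) to 1.0 (fully open); grasp_force is the grip in N (None keeps the last); returns when the fingers have stopped.
- bot.wait(seconds).
- bot.solve_ik(position, orientation): joint angles nearest the present ones, or None.
- bot.camera(name): name is "side" or "top" or "wrist"; returns the picture (400x640x3 uint8, red, green, blue); there is no depth.
- bot.calibration(name): a dict with "mtx" (3x3 intrinsics, pixels), "extrinsics" (4x4, takes a point from world to camera coordinates); the wrist camera has in their place "hand_eye" (4x4, takes a point from camera to tool coordinates, whose origin is the TCP and whose axes are the flange's). Camera axes: x right, y down, z forward; pixel columns grow to the right and rows downward; lengths in m; the calibration is good to about 2 mm. The wrist camera is an equidistant fisheye: a pixel r from the principal point sees the ray r / f radians off the axis. A picture is of the moment at which its call begins: read the wrist's pose just before it. calibration takes no time and is no camera call.
A pose or a line that the arm cannot do raises bot.PlanningError and nothing moves.
- bot.close_job(): hands the job in; it is judged then, once.
Trained networks look in the newest picture that a camera, given by its name, has taken for a name from the list of things; names that differ only in an ending like _2 or _b are one class to them, and where a whole thing is asked for, a point or a joint stands for the part that bears it (a point fixed in the world has none). Each returns a list of dicts, best first, with "confidence" (0 to 1); they miss things now and then, are a little off and sometimes report something else, mostly with a low value. They report only what shows in the picture. A call takes as long as a camera call. They do not tell look-alikes from the thing itself.
- bot.search_frame(camera, thing): "bbox" ([left, top, width, height] in pixels, round what is visible of it).
Readings, each from a call of its own:
- bot.read_clock(): time.
- bot.read_joint_positions(): joint angles.
- bot.read_joint_vel(): joint speeds.
- bot.read_joint_efforts(): joint torques, N m.
- bot.read_position(): TCP position.
- bot.read_tool_rot(): TCP orientation.
- bot.read_ft_force(): force on the tool from outside, world axes, zero at the start.
- bot.read_moment(): the same for the moment, N m.
- bot.read_gripper_width(): opening from 0.0 (shut) to 1.0 (fully open).
- bot.read_finger_force(): force on a finger pad.
Only numpy, scipy, OpenCV 4.12 (cv2) and the standard library are available. Lean on these libraries where they do the work, as an engineer would, in place of code of your own. Each camera call takes 0.05 s, during which the arm holds its last target. There are 200 camera calls.

### The job

We are fitting the rosewood pull to the lid of the wooden fittings box: first lower the open lid gently until it is fully shut, so that the housing cut in its top lies level. Then pick up the rosewood bar from the bench, carry it across to the box without disturbing the shellac jar, the glue bottle or the spirit lamp that stand in between, and hold it level about a centimetre above the housing, centred over it and lined up with it but touching neither box nor lid. Finish still holding it there, so that I can run the glue in underneath.

Things in the scene. Friction and masses are not known exactly. Their poses are not given: they have to be found in the camera images.
- fittings_box: Brown wooden box, open at the start, heavy: it does not shift on the bench: 130 mm deep (its x), 210 mm wide (its y), walls 8 mm, rim 56 mm above the bench. Origin at the centre of its underside on the bench; its x points from the front (lock plate side, towards the robot) to the hinges at the back, its z up. It stands left of the row of jars.
- box_lid (a joint): Angle of the box lid in rad: 0 fully shut, grows as it opens (about 1.1 at most at the start; its outer face then looks up and away from the robot). Stiff friction hinges along the box's back edge: the lid stays where it is left and is swung shut by pushing its outer face near the front edge with about 1 to 5 N; nothing latches.
- lid_hinge (a point): Middle of the hinge line, which runs along the box's y at the back edge, 56 mm above the bench and 68 mm behind the box's centre.
- lid_front (a point): Middle of the lid's free front edge, on its outer face, 136 mm from the hinge line. The lid is 134 mm deep (x), 214 mm wide (y) and 12 mm thick; its outer face is 68 mm above the bench when shut.
- housing (a point): Centre of the mouth of the housing in the lid's outer face: a pale, freshly cut, straight slot 120 mm long (this point's y, parallel to the hinge line), 18 mm wide (its x) and 4 mm deep, in the middle of the lid, 69 mm from the hinge line. z is the outward normal of the lid, straight up when shut.
- pull_center (a point): Centre of the loose dark rosewood bar that will be the lid's pull: a plain bar 118 mm long (its y), 16 mm wide (its x), 15 mm high (its z), 30 to 55 g, lying flat on the open bench right of the row of jars; this point is 7.5 mm above its underside. Right of it, behind, a fixed black lamp shade hangs over the bench: x 0.57 to 0.83 m, y -0.41 to -0.15 m, from 0.40 m up.
- shellac_jar: Amber jar of shellac with pale lid, 60 mm across, 84 mm high, loose, upright; one of three things in a row between bar and box. Origin at the centre of its underside. (Fixed, not part of the job, on the low board near the robot: a bow jig at about x 0.29 m, y -0.32 m, whose black lever rises to 0.27 m, and a bow stick from there to the green vice at the left.)
- glue_bottle: Small white and orange glue bottle with a pointed nozzle, 33 mm across, 104 mm high, loose, upright. Origin at the centre of its underside.
- spirit_lamp: Round pale spirit lamp, unlit, 68 mm across, 70 mm high, loose, upright. Origin at the centre of its underside.
Things that resemble listed ones, but are neither listed nor needed, are in the scene too. Leave any orange look-alike of the part that bears pull_center alone.

How it is judged:
On the way, in this order (a step that is already met when the one before it is completed fails the run):
1. the lid is fully shut, the bar still lying on the bench (value of joint box_lid below 0.03 rad and height (world z) of pull_center below 0.02 m), for 0.2 s.
2. the rosewood bar is picked up off the bench in the gripper (height (world z) of pull_center above 0.05 m and contact force between the fingers and lid_pull above 0.5 N), for 0.2 s.
At the end, for the whole second after the job is handed in: Lid shut (0.03 rad); bar held still in the gripper, centre within 6 mm of the housing's from above, parallel to it and level within 0.08 rad, underside 3 to 20 mm above the lid, touching neither lid nor box; jar, bottle and lamp moved under 15 mm (value of joint box_lid below 0.03 rad and horizontal distance between pull_center and housing below 0.006 m and z of pull_center in the frame of housing between 0.0105 and 0.0275 m and angle between the y axis of pull_center and the y axis of housing, either way round below 0.08 rad and angle between pull_center's own z axis and vertical below 0.08 rad and contact force between lid_pull and fittings_box below 0.05 N and contact force between the fingers and lid_pull above 0.5 N and linear speed of lid_pull below 0.02 m/s and distance of each of shellac_jar, glue_bottle, spirit_lamp from where it was at the start of the episode below 0.015 m); the arm keeps its last pose, push and grip.
It fails at once if the lid is slammed (swings shut faster than 3 rad/s) (velocity of joint box_lid below -3 rad/s).
It fails at once if the shellac jar is disturbed (distance of shellac_jar from where it was at the start of the episode above 0.02 m or angle between shellac_jar's own z axis and vertical above 0.3 rad).
It fails at once if the glue bottle is disturbed (distance of glue_bottle from where it was at the start of the episode above 0.02 m or angle between glue_bottle's own z axis and vertical above 0.3 rad).
It fails at once if the spirit lamp is disturbed (distance of spirit_lamp from where it was at the start of the episode above 0.02 m or angle between spirit_lamp's own z axis and vertical above 0.3 rad).
It also fails if it takes over 67 s, if anything falls off the work surface, if the arm or the gripper's body presses on something with over 40 N, if the wrist force passes 120 N, or if a joint passes its speed limit or range.

## Working session

There is one attempt and no reset: what is moved stays moved. The work goes in short steps, each a Python script; the robot and the scene stay as the last script left them, time stands still between calls to the robot, and variables do not carry over. Pictures are saved under pics/ and viewed, at most 10 in all, crops included, and the job is handed in when it is done.

```bash
mkdir -p pics; ls
python3 - <<'E'
from cell import bot
import cv2, numpy as np
ims={}
for c in ("side","top"):
    im=bot.camera(c); cv2.imwrite(f"pics/{c}0.png",im[:,:,::-1])
    k=bot.calibration(c); print(c,np.round(k["mtx"],1).tolist(),np.round(k["extrinsics"],4).tolist())
    for t in ("fittings_box","box_lid","housing","pull_center","shellac_jar","glue_bottle","spirit_lamp"):
        print(t,[(np.round(d["bbox"]).astype(int).tolist(),round(d["confidence"],2)) for d in bot.search_frame(c,t)[:4]])
print(bot.read_clock())
print(bot.read_tool_rot(), bot.grip_depth)
k=bot.calibration("wrist"); print(k)
E
```

```text
pics
side [[496.2, 0.0, 322.3], [0.0, 496.2, 200.3], [0.0, 0.0, 1.0]] [[0.9604, -0.278, 0.0197, -0.5558], [-0.087, -0.3663, -0.9264, 0.029], [0.2648, 0.888, -0.376, 1.7591], [0.0, 0.0, 0.0, 1.0]]
fittings_box [([286, 134, 38, 45], 0.66)]
box_lid [([296, 133, 29, 31], 0.64)]
housing [([296, 132, 29, 31], 0.84)]
pull_center [([298, 293, 47, 8], 0.58), ([296, 209, 12, 16], 0.53), ([307, 174, 17, 21], 0.34), ([334, 173, 5, 19], 0.24)]
shellac_jar [([279, 173, 15, 23], 0.54)]
glue_bottle [([336, 169, 5, 22], 0.52)]
spirit_lamp [([310, 173, 17, 20], 0.57)]
top [[404.4, 0.0, 319.8], [0.0, 404.4, 196.1], [0.0, 0.0, 1.0]] [[0.0267, -0.9996, 0.0046, -0.2075], [-0.9879, -0.0271, -0.1529, 0.4978], [0.1529, -0.0004, -0.9882, 1.5774], [0.0, 0.0, 0.0, 1.0]]
fittings_box [([155, 152, 71, 43], 0.71)]
box_lid [([154, 153, 69, 28], 0.66)]
housing [([156, 155, 66, 27], 0.63)]
pull_center [([437, 222, 8, 24], 0.7), ([308, 210, 28, 3], 0.54), ([387, 197, 22, 22], 0.42)]
shellac_jar [([252, 202, 18, 16], 0.63)]
glue_bottle []
spirit_lamp [([256, 175, 14, 14], 0.72)]
0.8
[1.21375513e-05 1.21599724e-01 9.92579219e-01 5.80926456e-06] 0.0187
{'mtx': array([[309.70691629,   0.        , 319.01391022],
       [  0.        , 309.70691629, 203.82993457],
       [  0.        ,   0.        ,   1.        ]]), 'hand_eye': array([[ 1.77025407e-03, -9.51475744e-01, -3.07718661e-01,
         7.80587797e-02],
       [ 9.99998321e-01,  1.82975923e-03,  9.51504708e-05,
        -5.98762646e-04],
       [ 4.72517695e-04, -3.07718313e-01,  9.51477386e-01,
        -1.69615291e-01],
       [ 0.00000000e+00,  0.00000000e+00,  0.00000000e+00,
         1.00000000e+00]])}
```

Run:
```python
import cv2
a=cv2.imread("pics/top0.png")[130:280,130:490]; cv2.imwrite("pics/t1.png",cv2.resize(a,(792,330),interpolation=cv2.INTER_CUBIC))
a=cv2.imread("pics/side0.png")[110:310,240:440]; cv2.imwrite("pics/s1.png",cv2.resize(a,(600,600),interpolation=cv2.INTER_CUBIC))
```

```text
(no output)
```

View pics/t1.png

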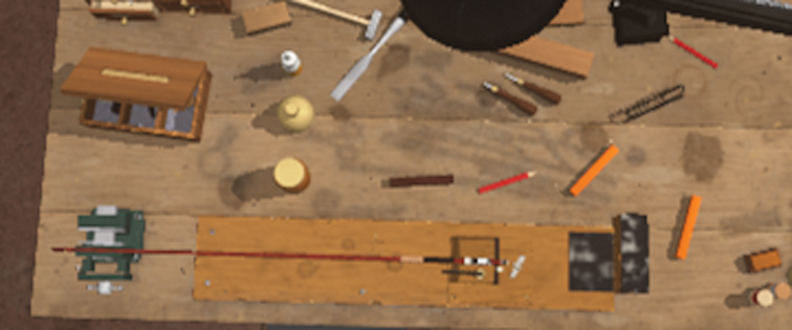

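View pics/s1.png

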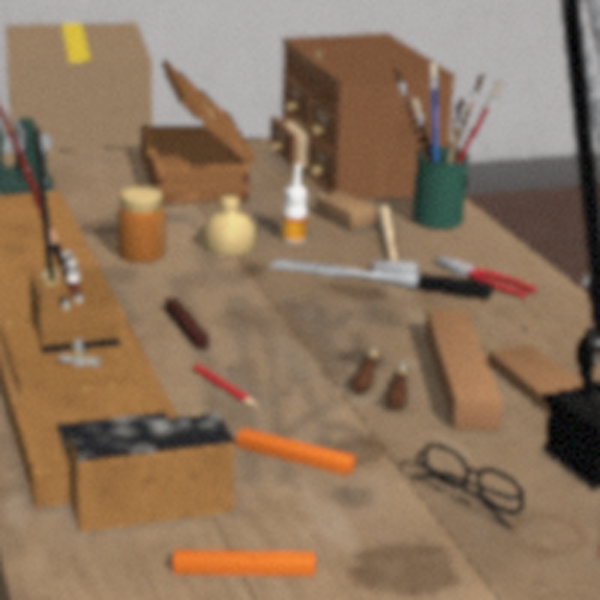

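The top crop shows the dark rosewood bar at px (320,212). Look-alikes are the orange bars at (400,208) and (441,234), plus a red pencil at (360,212). The box with its open lid and pale slot is at (190,172), the jar at (262,209), the lamp at (264,181) and the bottle at (262,158). I choose the dark bar. The side view agrees, with the dark bar at (302,217).

```bash
cat > h.py <<'E'
import numpy as np, cv2
from cell import bot
from scipy.spatial.transform import Rotation as R
def ray(cam,uv):
    k=bot.calibration(cam); E=k["extrinsics"]; d=np.linalg.inv(k["mtx"])@[uv[0],uv[1],1]
    return -E[:3,:3].T@E[:3,3], E[:3,:3].T@d
def plane(cam,uv,z):
    o,d=ray(cam,uv); return o+d*(z-o[2])/d[2]
def wpose():
    q=bot.read_tool_rot(); T=np.eye(4); T[:3,:3]=R.from_quat([*q[1:],q[0]]).as_matrix(); T[:3,3]=bot.read_position()
    return T@bot.calibration("wrist")["hand_eye"]
def wplane(T,uv,z):
    k=bot.calibration("wrist")["mtx"]; p=(np.array(uv,float)-k[:2,2])/k[0,0]; r=np.hypot(*p)
    d=T[:3,:3]@np.array([*(p/max(r,1e-9)*np.sin(r)),np.cos(r)]); o=T[:3,3]
    return o+d*(z-o[2])/d[2]
def wproj(T,P):
    k=bot.calibration("wrist")["mtx"]; c=T[:3,:3].T@(np.array(P)-T[:3,3]); a=np.arctan2(np.hypot(*c[:2]),c[2])
    return k[:2,2]+k[0,0]*a*c[:2]/np.hypot(*c[:2])
def down(yaw):  # tool z down; tool closing axis y at angle yaw in world
    y=np.array([np.cos(yaw),np.sin(yaw),0]); z=np.array([0,0,-1.]); M=np.c_[np.cross(y,z),y,z]
    q=R.from_matrix(M).as_quat(); return np.array([q[3],*q[:3]])
E
python3 - <<'E'
from h import *
im=cv2.imread("pics/top0.png"); c=lambda x,y:(130+x/2.2,130+y/2.2)
p=lambda n,u,z:print(n,np.round(plane("top",u,z),3))
p("bar L",c(383,182),.01);p("bar R",c(453,180),.01)
p("jar",c(291,172),.084);p("lamp",c(296,105),.07);p("bottle",c(290,60),.1)
p("box FL",c(82,128),.056);p("box FR",c(199,138),.056);
p("hinge L",c(90,48),.06);p("hinge R",c(211,62),.06)
p("box front bottom R",c(197,141),0)
for z in(.16,.177): p("lid edge L",c(62,93),z);p("lid edge R",c(195,106),z)
p("shade",c(490,50),.4)
print(bot.calibration("top")["extrinsics"][:3,:3].T@-bot.calibration("top")["extrinsics"][:3,3])
print(bot.read_joint_positions())
for yaw in(0,np.pi/2):
  for P in([.6,.42,.25],[.45,0,.25],[.58,.42,.1]): print(yaw,P,bot.solve_ik(P,down(yaw)))
E
```

```text
bar L [ 0.438 -0.132  0.01 ]
bar R [ 0.445 -0.261  0.01 ]
jar [0.443 0.027 0.084]
lamp [0.566 0.026 0.07 ]
bottle [0.64  0.036 0.1  ]
box FL [0.516 0.41  0.056]
box FR [0.503 0.199 0.056]
hinge L [0.663 0.407 0.06 ]
hinge R [0.643 0.185 0.06 ]
box front bottom R [0.506 0.216 0.   ]
lid edge L [0.557 0.409 0.16 ]
lid edge R [0.541 0.184 0.16 ]
lid edge L [0.554 0.403 0.177]
lid edge R [0.538 0.179 0.177]
shade [ 0.588 -0.294  0.4  ]
[ 0.25605739 -0.19325526  1.63587691]
[ 1.19278897e+00  3.26187690e-01 -1.92610439e-01  1.05198081e+00
 -2.05401864e-05  1.43659178e+00]
0 [0.6, 0.42, 0.25] [0.5100636  0.68311228 0.50274397 1.39042802 0.         2.08085993]
0 [0.45, 0, 0.25] [-0.16429367  0.10998168 -0.35200262  1.10881202  0.          1.40650265]
0 [0.58, 0.42, 0.1] [0.52378222 0.70908802 0.17079203 1.03250034 0.         2.09457855]
1.5707963267948966 [0.6, 0.42, 0.25] [0.5100636  0.68311228 0.50274397 1.39042802 0.         0.5100636 ]
1.5707963267948966 [0.45, 0, 0.25] [-0.16429367  0.10998168 -0.35200262  1.10881202  0.         -0.16429367]
1.5707963267948966 [0.58, 0.42, 0.1] [0.52378222 0.70908802 0.17079203 1.03250034 0.         0.52378222]
```

Run:
```python
from h import *
bot.set_gripper(0.0)
bot.move_pose([0.30,.45,.36],down(-np.pi/2))
bot.move_pose([0.60,.30,.34],down(-np.pi/2-.07))
T=wpose(); im=bot.camera("wrist"); np.save("T1.npy",T); cv2.imwrite("pics/w1.png",im[:,:,::-1])
for t in ("fittings_box","box_lid","housing","glue_bottle","spirit_lamp","shellac_jar"):
    print(t,[(np.round(d["bbox"]).astype(int).tolist(),round(d["confidence"],2)) for d in bot.search_frame("wrist",t)[:2]])
print(bot.read_clock(),bot.read_position())
```

```text
fittings_box [([227, 120, 172, 98], 0.76), ([225, 122, 172, 93], 0.61)]
box_lid [([229, 123, 169, 92], 0.71)]
housing [([226, 122, 174, 94], 0.92)]
glue_bottle [([454, 107, 39, 22], 0.93)]
spirit_lamp [([455, 156, 37, 32], 0.93)]
shellac_jar [([450, 215, 47, 46], 0.75), ([453, 156, 38, 37], 0.48)]
6.3 [0.59949778 0.3007304  0.34035199]
```

View pics/w1.png

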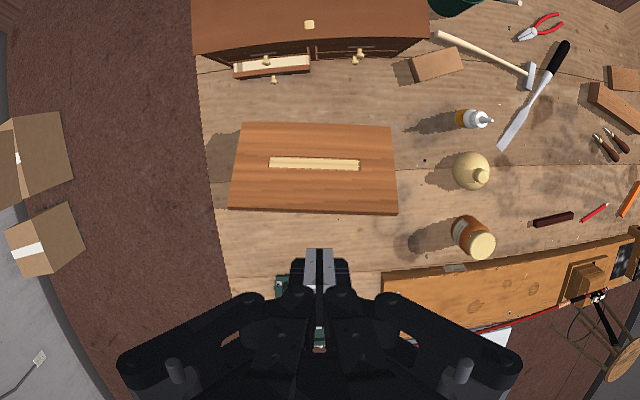

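The wrist view shows the lid's outer face with corners at about (242,123), (392,126), (398,215) and (229,209), the slot from (269,163) to (360,166), and the dark bar at (553,219). I'll fit the box pose and lid angle to these.

```bash
cat >> h.py <<'E'
def lidpt(x,y,yaw,th,s,w,n=.012):  # box centre,yaw,lid angle; s from hinge, w along box y, n normal
    l=np.array([.068-s*np.cos(th)+n*np.sin(th), w, .056+s*np.sin(th)+n*np.cos(th)])
    c,si=np.cos(yaw),np.sin(yaw); return np.array([x+c*l[0]-si*l[1], y+si*l[0]+c*l[1], l[2]])
E
python3 - <<'E'
from h import *
from scipy.optimize import least_squares
T=np.load("T1.npy")
pts=[(.002,.107,242,123),(.002,-.107,392,126),(.136,-.107,398,215),(.136,.107,229,209),(.069,.06,269.5,163),(.069,-.06,360,166)]
f=lambda v:np.concatenate([wproj(T,lidpt(*v,s,w))-[a,b] for s,w,a,b in pts])
r=least_squares(f,[.58,.3,-.07,.8]); print(r.x, np.round(r.fun,1)); np.save("box.npy",r.x)
for th in(r.x[3],0): print(lidpt(*r.x[:3],th,.136,0), lidpt(*r.x[:3],th,.069,0))
print("jar",wplane(T,(482,246),.084),"lamp",wplane(T,(481,176),.07),"bottle top",wplane(T,(490,121),.104))
print("bar",wplane(T,(533,223),.008),wplane(T,(574,214),.008))
E
```

```text
[ 0.58220082  0.30731404 -0.09867168  0.67567984] [ 0.5 -0.9 -1.4  0.6  0.2 -0.3 -0.   0.5  0.3  0.1  0.3 -0.2]
[0.55173652 0.3103298  0.15042158] [0.60376112 0.30517972 0.10851791]
[0.51453158 0.31401283 0.068     ] [0.58120568 0.30741255 0.068     ]
jar [0.44761318 0.03414367 0.084     ] lamp [0.56568383 0.04266416 0.07      ] bottle top [0.65585929 0.04987948 0.104     ]
bar [ 0.444247   -0.13831375  0.008     ] [ 0.4535279 -0.2690256  0.008    ]
```

Run:
```python
from h import *
x,y,yaw,th0=np.load("box.npy")
P=lambda th,dn=0:lidpt(x,y,yaw,th,.122,0,.012+dn)
bot.move_linear(P(th0+.1,.03),speed=.2)
for th in np.arange(th0+.08,.1,-.15):
    bot.move_linear(P(th),speed=.07); print(round(th,2),np.round(bot.read_ft_force(),1))
e=P(0); print(bot.move_linear(P(.06),speed=.05))
e[2]=.058; print(bot.move_linear(e,speed=.03,until_force=14), bot.read_position(),bot.read_ft_force())
u=bot.read_position(); u[2]=.25; bot.move_linear(u,speed=.25)
bot.move_pose([.60,.30,.34],down(-np.pi/2-.1))
T=wpose(); im=bot.camera("wrist"); np.save("T2.npy",T); cv2.imwrite("pics/w2.png",cv2.resize(im[100:260,200:440,::-1],(720,480),interpolation=cv2.INTER_CUBIC))
print(bot.read_clock())
```

```text
0.76 [ 1.3 -0.   0.1]
0.61 [ 0.1 -1.   0.4]
0.46 [-0.1 -0.1 -0.4]
0.31 [ 1.1  0.2 -0.6]
0.16 [-0.   0.1 -0. ]
False
False [0.52850148 0.3124872  0.05784765] [-0.65634369  0.20243705  0.23411089]
12.15
```

View pics/w2.png

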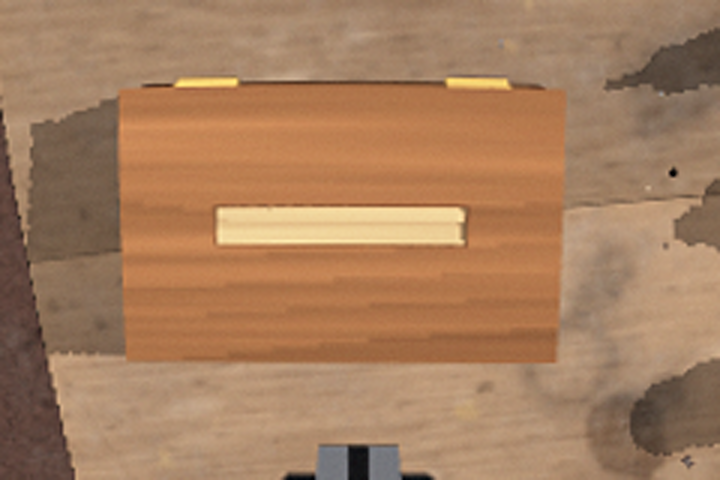

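The lid now looks nearly flat: corners at crop (119,90), (566,92), (556,362) and (127,361), slot from (217,226) to (465,226). I felt no contact force, so I'll refit the angle.

Run:
```python
from h import *
from scipy.optimize import least_squares
T=np.load("T2.npy")
pts=[(.002,.107,119,90),(.002,-.107,566,92),(.136,-.107,556,362),(.136,.107,127,361),(.069,.06,217,226),(.069,-.06,465,226)]
f=lambda v:np.concatenate([wproj(T,lidpt(*v,s,w))-[200+(a+.5)/3-.5,100+(b+.5)/3-.5] for s,w,a,b in pts])
r=least_squares(f,[.58,.3,-.07,.3]); print(r.x, np.round(r.fun,1)); np.save("box2.npy",r.x)
print(lidpt(*r.x,.136,0), lidpt(*r.x,.069,0))
v=np.r_[r.x[:3],0]
g=lambda w:f(np.r_[w,0.]); r0=least_squares(g,r.x[:3]); print(r0.x,r0.cost,r.cost,np.round(r0.fun,1)); np.save("box20.npy",r0.x)
```

```text
[ 0.58200342  0.30835187 -0.10382879  0.10056382] [-0.1 -0.2 -0.  -0.5 -0.2  0.2  0.2 -0.2 -0.3  0.2  0.4  0.5]
[0.51625128 0.31520347 0.08159301] [0.58255378 0.30829452 0.07486659]
[ 0.58157942  0.30848219 -0.10422183] 9.170538251036298 0.49719559269037106 [-0.1  0.9 -0.2  0.7 -2.1 -1.6  2.2 -2.   0.4  0.5 -0.2  0.8]
```

Run:
```python
from h import *
v=np.load("box2.npy"); print(bot.read_gripper_width())
p=lidpt(*v[:3],0,.122,0); q=down(-np.pi/2-.1)
p[2]=.13; bot.move_pose(p,q); print(bot.read_ft_force())
p[2]=.05
for f in (4,8):
    print(bot.move_linear(p,speed=.03,until_force=f),bot.read_position(),bot.read_ft_force(), bot.read_gripper_width())
im=bot.camera("side"); cv2.imwrite("pics/s2.png",cv2.resize(im[110:210,250:400,::-1],(750,500),interpolation=cv2.INTER_CUBIC)); print(bot.read_clock())
```

```text
-0.0009528914420225207
[1.32748598 0.2911421  0.94955826]
False [0.52842933 0.31396982 0.05007116] [-0.82025927 -0.34560493  0.01866693] -0.003263707642603079
False [0.52842314 0.31396388 0.05006444] [-0.37168092  0.99632834 -0.54607705] -0.001383458730303597
16.1583
```

View pics/s2.png

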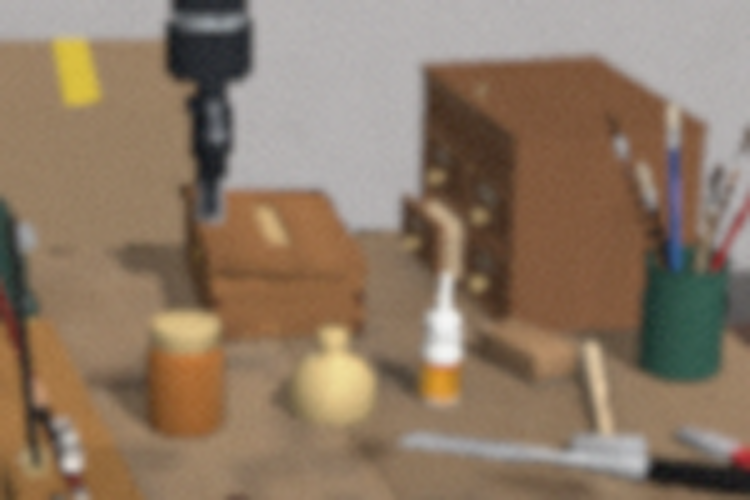

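Run:
```python
from h import *
v=np.load("box2.npy")
def proj(c,P):
    k=bot.calibration(c); e=k["extrinsics"]; q=k["mtx"]@(e[:3,:3]@np.array(P)+e[:3,3]); return q[:2]/q[2]
s=lambda u:np.round((u-[250,110])*5,1)
x,y,z=bot.read_position()
for zz in(.05,.06,.07,.08): print(zz,s(proj("side",[x,y,zz])))
for th in(0,.1): print(th,[s(proj("side",lidpt(*v[:3],th,a,b))).tolist() for a,b in((.002,-.107),(.136,-.107),(.136,.107),(.002,.107))])
print(np.round(bot.read_joint_efforts(),1),np.round(bot.read_joint_positions(),3), bot.read_tool_rot(), bot.read_clock())
for i in range(4): print(np.round(bot.read_ft_force(),2))
```

```text
0.05 [206.9 246.4]
0.06 [206.8 235.4]
0.07 [206.8 224.3]
0.08 [206.7 213.2]
0 [[364.7, 259.0], [205.4, 264.7], [177.1, 192.7], [323.0, 188.2]]
0.1 [[366.1, 258.8], [207.6, 249.0], [179.0, 178.2], [324.4, 188.0]]
[ -0.1 -53.   22.6  -0.1  -0.1  -0. ] [ 0.416  0.578 -0.214  0.778 -0.    -2.625] [-3.55957039e-05  9.98749438e-01 -4.99954535e-02  1.16545619e-04] 16.1583
[-0.89  0.7   0.83]
[-0.89  0.7   0.83]
[-0.89  0.7   0.83]
[-0.89  0.7   0.83]
```

Run:
```python
from h import *
p=np.array(bot.read_position())
for z in(.06,.075,.09,.12):
    p[2]=z; bot.move_linear(p,speed=.1); bot.wait(.1); print(z,bot.read_position()[2],np.round(bot.read_joint_efforts(),2),np.round(bot.read_ft_force(),2))
p[2]=.34; p[0]=.6; p[1]=.3; bot.move_linear(p,speed=.3)
T=wpose(); im=bot.camera("wrist"); np.save("T3.npy",T); cv2.imwrite("pics/w3.png",cv2.resize(im[100:260,200:440,::-1],(720,480),interpolation=cv2.INTER_CUBIC))
print(bot.read_clock())
```

```text
0.06 0.05994575312989507 [-0.000e+00 -5.367e+01  2.331e+01 -2.000e-02 -0.000e+00  0.000e+00] [ 0.37 -0.88  0.09]
0.075 0.07473201086585267 [-0.000e+00 -5.348e+01  2.383e+01 -2.000e-02 -0.000e+00 -0.000e+00] [-0.18  0.11  0.72]
0.09 0.08964815239485385 [-0.000e+00 -5.319e+01  2.429e+01 -2.000e-02  0.000e+00 -0.000e+00] [-0.44 -0.34 -0.05]
0.12 0.11921136970085881 [-0.000e+00 -5.279e+01  2.519e+01 -2.000e-02 -0.000e+00  0.000e+00] [-0.41  0.71 -0.27]
18.8333
```

View pics/w3.png

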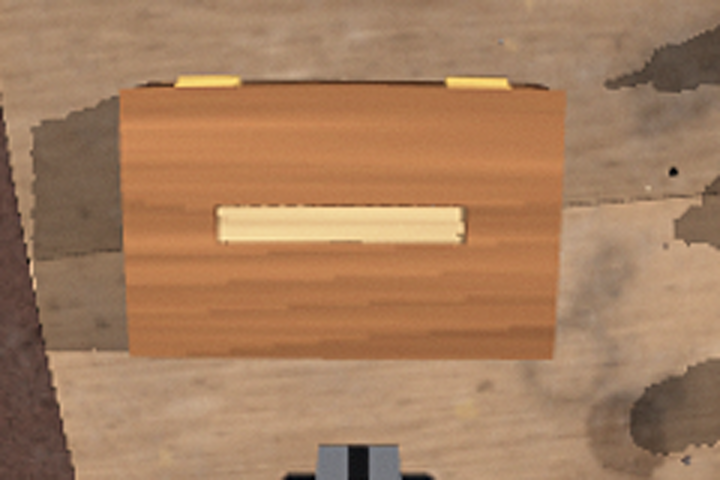

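The lid sank a bit further (front corner row 362→359), so the finger was pushing it but it isn't fully shut. I'll press on until the force rises.

Run:
```python
from h import *
from scipy.optimize import least_squares
v=np.load("box2.npy")
p=lidpt(*v[:3],0,.122,0); q=down(-np.pi/2-.1)
p[2]=.075; bot.move_linear(p,speed=.25)
p[2]=.025; print(bot.move_linear(p,speed=.03,until_force=10),bot.read_position(),bot.read_ft_force())
p[2]=.12; bot.move_linear(p,speed=.2)
bot.move_linear([.6,.3,.34],speed=.3)
T=wpose(); im=bot.camera("wrist"); np.save("T4.npy",T); cv2.imwrite("pics/w4.png",cv2.resize(im[100:260,200:440,::-1],(720,480),interpolation=cv2.INTER_CUBIC))
print(bot.read_clock())
```

```text
True [0.52799813 0.31397426 0.04091394] [-2.15741526 -1.04342722  7.88071185]
22.7083
```

View pics/w4.png

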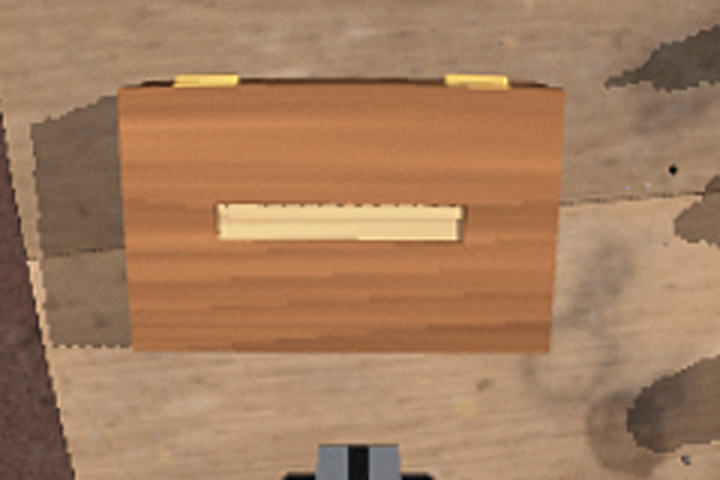

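Run:
```python
from h import *
from scipy.optimize import least_squares
T=np.load("T4.npy")
pts=[(.002,.107,118,87.5),(.002,-.107,566,89),(.136,-.107,550,353),(.136,.107,133,351),(.069,.06,217,222),(.069,-.06,463,222)]
def f(v):
    return np.concatenate([wproj(T,lidpt(*v[:4],s,w)+[0,0,v[4]])-[200+(a+.5)/3-.5,100+(b+.5)/3-.5] for s,w,a,b in pts])
for m in([1,0],[0,1],[1,1],[0,0]):
    r=least_squares(lambda w:f(np.r_[w[:3],w[3:]*m]),[.58,.3,-.1,0.01,0.]); print(m,np.round(r.x,4),r.cost,np.round(r.fun,1))
    if m==[0,0]: np.save("box0.npy",r.x[:3]); print(lidpt(*r.x[:3],0,.069,0))
```

```text
[1, 0] [ 0.5828  0.3083 -0.1037  0.0034  0.    ] 0.23610717308609883 [-0.1 -0.  -0.2 -0.2 -0.1 -0.1 -0.1 -0.1  0.1  0.1  0.4  0.4]
[0, 1] [ 5.828e-01  3.083e-01 -1.037e-01  1.000e-02  1.000e-04] 0.24597330497297623 [-0.1 -0.  -0.2 -0.1 -0.1 -0.2 -0.1 -0.2  0.1  0.1  0.4  0.4]
[1, 1] [ 5.827e-01  3.083e-01 -1.037e-01  6.400e-03 -4.000e-04] 0.2301292072686871 [-0.  -0.  -0.2 -0.2 -0.1 -0.1 -0.1 -0.1  0.1  0.1  0.4  0.4]
[0, 0] [ 0.5828  0.3083 -0.1037  0.01    0.    ] 0.24698159686729004 [-0.1 -0.  -0.2 -0.1 -0.1 -0.2 -0.1 -0.2  0.1  0.1  0.4  0.4]
[0.58176212 0.30844796 0.068     ]
```

The lid fits θ≈0.003, so it is shut. Contact at the shut lid came with the TCP reading 0.041 instead of 0.068, so the real fingertips sit about 27 mm behind the reported TCP. I'll allow for that. Next is a closer look at the bar.

Run:
```python
from h import *
bot.move_pose([.449,-.203,.25],down(np.pi+.07)); bot.set_gripper(.55)
T=wpose(); im=bot.camera("wrist"); np.save("T5.npy",T); bgr=im[:,:,::-1].copy(); cv2.imwrite("w5raw.png",bgr)
for d in bot.search_frame("wrist","pull_center")[:4]: print(np.round(d["bbox"]),round(d["confidence"],2))
cs=[wproj(T,[.449+a,-.203+b,.0075]) for a in(-.06,.06) for b in(-.1,.1)]; print(np.round(cs).tolist())
cv2.imwrite("pics/w5.png",bgr); print(bot.read_clock(),bot.read_gripper_width(),bot.read_joint_positions())
```

```text
[317. 124.  12.  82.] 0.67
[[370.0, 96.0], [355.0, 237.0], [279.0, 89.0], [273.0, 231.0]]
25.2417 0.5464152087592639 [-5.74495800e-01  1.91647939e-01 -2.54144426e-01  1.12505541e+00
  3.45512657e-07 -2.21533743e+00]
```

View pics/w5.png

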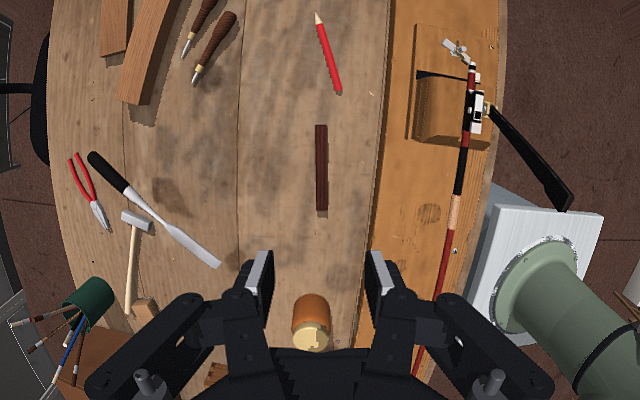

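The dark bar lies at (315–327, 124–211), almost in line with the gripper. The jaws straddle the jar only in perspective.

Run:
```python
from h import *
T=np.load("T5.npy"); im=cv2.imread("w5raw.png")
m=np.zeros(im.shape[:2],np.uint8); m[112:225,300:342]=(im[112:225,300:342].max(2)<95)*255
n,l,s,c=cv2.connectedComponentsWithStats(m); i=1+np.argmax(s[1:,4]); print(s[i])
ys,xs=np.where(l==i)
W=np.array([wplane(T,(a,b),.013)[:2] for a,b in zip(xs,ys)],np.float32)
r=cv2.minAreaRect(W); print(r)
b=cv2.boxPoints(r); print(b)
print(W.mean(0))
print(np.linalg.eigh(np.cov(W.T))[1])
```

```text
[ 315  125   14   87 1075]
((0.4458701014518738, -0.20009639859199524), (0.01729298196732998, 0.11830925196409225), 3.9871292114257812)
[[ 0.43313137 -0.14168616]
 [ 0.4413577  -0.25970906]
 [ 0.45860884 -0.25850666]
 [ 0.4503825  -0.14048374]]
[ 0.44631743 -0.2026573 ]
[[-0.99645998 -0.0840685 ]
 [-0.0840685   0.99645998]]
```

Run:
```python
from h import *
y=np.pi+.076; bot.set_gripper(.4,40)
bot.move_pose([.446,-.2005,.10],down(y))
bot.move_linear([.446,-.2005,.0],speed=.12)
f0=bot.read_ft_force()
print(bot.move_linear([.446,-.2005,-.045],speed=.03,until_force=6),bot.read_position(),np.round(bot.read_ft_force()-f0,1))
p=np.array(bot.read_position()); p[:2]=.446,-.2005; p[2]+=.005; bot.move_linear(p,speed=.05)
bot.set_gripper(0.05,40); print("w",bot.read_gripper_width(),bot.read_finger_force(),bot.read_position(),np.round(bot.read_ft_force()-f0,1)); np.save("pick.npy",bot.read_position())
p=np.array(bot.read_position()); p[2]+=.06; bot.move_linear(p,speed=.1)
print("w",bot.read_gripper_width(),bot.read_finger_force())
im=bot.camera("wrist"); cv2.imwrite("pics/w6.png",cv2.resize(im[100:340,160:480,::-1],(800,600))); print(bot.read_clock())
```

```text
True [ 0.44589678 -0.20044231 -0.02791744] [-0.7 -0.4  7.8]
w 0.16667734975742682 39.23294484615326 [ 0.44598011 -0.20047263 -0.02294716] [ 0.2 -0.8  2.4]
w 0.1753354684185971 38.991100788116455
29.4583
```

View pics/w6.png

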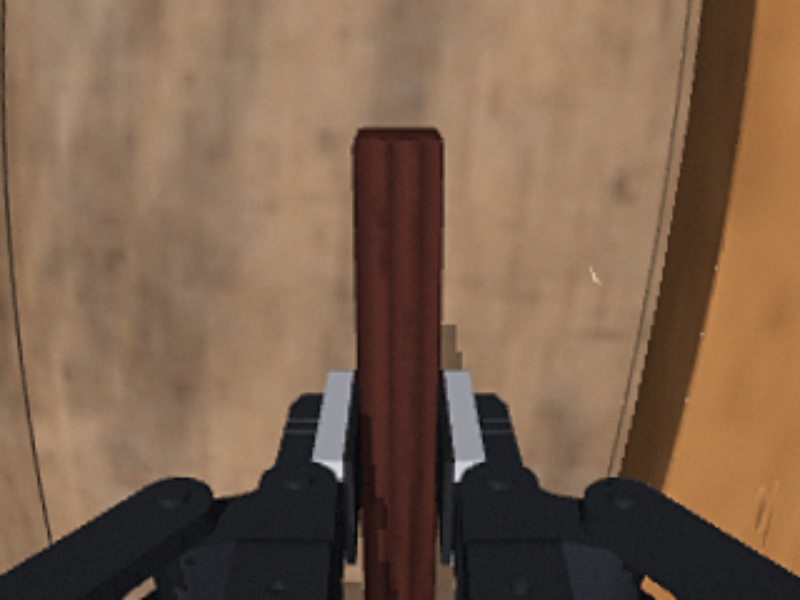

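Run:
```python
from h import *
T=wpose(); p=np.array(bot.read_position())
e=wplane(T,(160+398/2.5,100+130/2.5),p[2]+.0379)   # near-camera (−y) end, top edge
u=np.array([-np.sin(.076),np.cos(.076)])           # bar y
c=e[:2]+.059*u; off=(c-p[:2])@u; print("end",e,"centre",c,"tcp",p,"offset along bar",off, "across",(c-p[:2])@[u[1],-u[0]])
bx,by,byaw=np.load("box0.npy"); h=lidpt(bx,by,byaw,0,.069,0)
uh=np.array([-np.sin(byaw),np.cos(byaw)]); g=h[:2]-off*uh; q=down(np.pi+byaw)
p[2]=.25; bot.move_linear(p,speed=.25)
bot.move_pose([*g,.25],q)
bot.move_linear([*g,.12],speed=.12)
bot.wait(.2)
np.save("T6.npy",wpose()); w=bot.camera("wrist"); t=bot.camera("top"); s=bot.camera("side")
R_=lambda im,r:cv2.resize(im[r[1]:r[1]+r[3],r[0]:r[0]+r[2],::-1],(400,300),interpolation=cv2.INTER_CUBIC)
cv2.imwrite("w6raw.png",w[:,:,::-1]); cv2.imwrite("pics/c.png",np.vstack([np.hstack([R_(w,(160,90,320,240)),R_(s,(270,110,80,60))]),np.hstack([R_(t,(150,140,80,60)),R_(w,(0,0,640,400))])]))
print(g,bot.read_position(),bot.read_gripper_width(),bot.read_finger_force(),bot.read_clock())
```

```text
end [ 0.45059598 -0.26052468  0.07433149] centre [ 0.4461163  -0.20169499] tcp [ 0.44540387 -0.20011703  0.03643149] offset along bar -0.0016274964919087294 across 0.0005905594919195717
[0.58193056 0.31006672] [0.58208137 0.31013352 0.12032786] 0.1783970239053155 39.02584254741669 33.95
```

View pics/c.png

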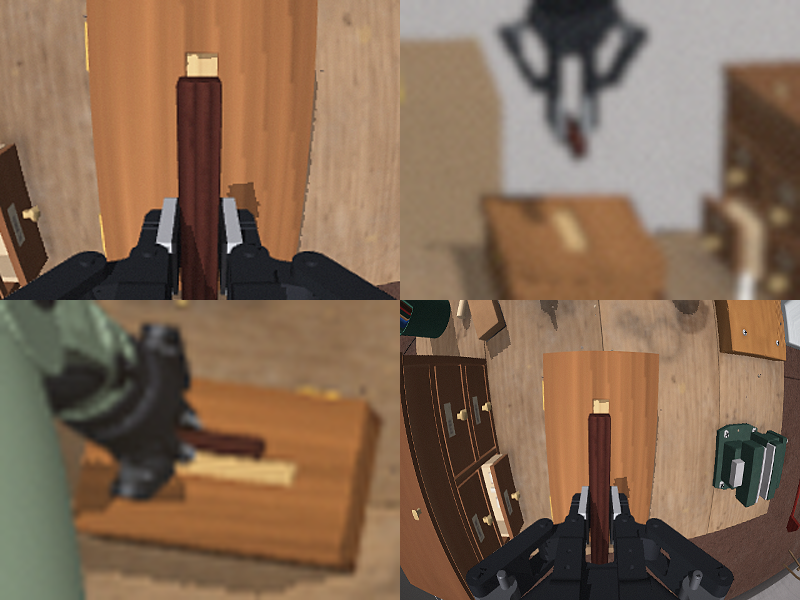

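The bar hangs level over the slot. The slot's far end shows at crop (202,52) and the bar's end at (199,78). I'll check both numerically, correct, and descend.

```bash
cat > chk.py <<'E'
from h import *
def meas(im,T,p,tag):
    bx,by,byaw=np.load("box0.npy"); h=lidpt(bx,by,byaw,0,.069,0)[:2]
    uh=np.array([-np.sin(byaw),np.cos(byaw)]); vh=np.array([np.cos(byaw),np.sin(byaw)])
    a=im.astype(int); sub=a[115:215,295:345]
    pale=(sub.min(2)>110)&(sub[:,:,2]>190); dark=sub.max(2)<110
    ys,xs=np.where(pale); r0=ys.min()+115; row=xs[ys==ys.min()+2]+295
    yd,xd=np.where(dark[:, 10:40]); d0=None
    cnt=dark[:,10:40].sum(1); k=np.argmax(cnt>8); d0=k+115; dc=np.where(dark[k+4,10:40])[0]+305
    S=wplane(T,(row.mean(),r0-.5),.068)[:2]; B=wplane(T,(dc.mean(),d0-.3),p[2]+.0379)[:2]
    print(tag,"px",row.min(),row.max(),r0,dc.min(),dc.max(),d0)
    for n,X,L in(("slot",S,.06),("bar",B,.059)):
        c=X+L*uh-h; print(n,"centre rel. assumed housing: along",round(c@uh,4),"across",round(c@vh,4))
E
python3 - <<'E'
from chk import *
meas(cv2.imread("w6raw.png"),np.load("T6.npy"),bot.read_position(),"hi")
p=np.array(bot.read_position()); bx,by,byaw=np.load("box0.npy")
p[:2]=.58193,.31007; p[2]=.0655; print(bot.move_linear(p,speed=.08)); bot.wait(.2)
T=wpose(); im=bot.camera("wrist")[:,:,::-1]; cv2.imwrite("w7raw.png",im); np.save("T7.npy",T)
meas(im,T,bot.read_position(),"lo"); print(bot.read_position(),bot.read_finger_force(),bot.read_clock())
E
```

```text
hi px 310 318 133 305 334 152
slot centre rel. assumed housing: along 0.0006 across 0.0048
bar centre rel. assumed housing: along 0.0003 across 0.0009
False
lo px 306 316 142 305 334 151
slot centre rel. assumed housing: along 0.001 across 0.0055
bar centre rel. assumed housing: along -0.0001 across 0.001
[0.58231202 0.31024825 0.06613401] 39.02574956417084 35.0333
```

The lengthwise position agrees within 1 mm. The across threshold caught only half the slot, so I'll read the pixel rows directly.

Run:
```python
from chk import *
bx,by,byaw=np.load("box0.npy"); h=lidpt(bx,by,byaw,0,.069,0)[:2]; vh=np.array([np.cos(byaw),np.sin(byaw)])
for n,rs in(("6",(136,142)),("7",(145,148))):
    T=np.load(f"T{n}.npy"); a=cv2.imread(f"w{n}raw.png").astype(int)
    for r in rs:
        print(n,r,a[r,300:346,0].tolist())
        for c in (308,320,336): print(c,round(float((wplane(T,(c,r),.068)[:2]-h)@vh),4))
    print("bar",a[165,298:346,2].tolist())
```

```text
6 136 [79, 81, 78, 81, 81, 82, 80, 68, 54, 70, 162, 155, 157, 154, 156, 157, 153, 156, 111, 79, 75, 83, 85, 85, 85, 86, 86, 88, 81, 144, 146, 150, 150, 146, 50, 73, 77, 72, 75, 75, 76, 77, 79, 78, 79, 76]
308 0.0091
320 0.0005
336 -0.011
6 142 [76, 77, 78, 78, 79, 80, 80, 71, 54, 84, 166, 160, 156, 153, 154, 156, 155, 154, 145, 139, 136, 141, 145, 145, 145, 146, 148, 148, 147, 148, 147, 144, 148, 148, 52, 72, 75, 77, 74, 72, 74, 76, 77, 78, 79, 80]
308 0.0091
320 0.0005
336 -0.011
bar [186, 193, 165, 99, 52, 66, 71, 75, 78, 77, 88, 88, 92, 93, 96, 92, 80, 71, 64, 73, 79, 81, 88, 91, 95, 95, 95, 92, 87, 78, 64, 65, 72, 76, 79, 86, 90, 89, 49, 104, 187, 178, 178, 177, 178, 183, 182, 187]
7 145 [77, 72, 76, 72, 45, 26, 125, 151, 143, 143, 140, 144, 145, 146, 147, 143, 148, 127, 96, 77, 78, 75, 77, 80, 80, 84, 80, 81, 83, 81, 81, 103, 122, 119, 117, 118, 121, 110, 86, 63, 72, 69, 70, 67, 68, 70]
308 0.0072
320 0.0006
336 -0.008
7 148 [74, 75, 68, 74, 52, 28, 74, 125, 147, 146, 144, 144, 145, 146, 149, 143, 143, 142, 135, 135, 131, 132, 137, 139, 140, 137, 137, 137, 141, 140, 145, 139, 138, 136, 135, 136, 142, 126, 99, 58, 73, 71, 69, 69, 69, 70]
308 0.0072
320 0.0006
336 -0.0081
bar [175, 185, 154, 89, 47, 65, 69, 68, 72, 73, 81, 83, 85, 89, 85, 81, 75, 65, 58, 69, 70, 76, 81, 85, 87, 89, 87, 84, 82, 71, 60, 63, 64, 73, 75, 81, 79, 81, 44, 98, 173, 162, 171, 169, 162, 161, 163, 164]
```

Slot mouth edges are at columns 304.5–338.7 (centre 321.6) and the bar is centred at 319. The bar is therefore about 1.3 mm too far back, so I'll correct that, take the last centimetre and hand in.

Run:
```python
from h import *
byaw=np.load("box0.npy")[2]; uh=np.array([-np.sin(byaw),np.cos(byaw)]); vh=np.array([np.cos(byaw),np.sin(byaw)])
g=np.array([.58193,.31007])-.0012*vh+.0006*uh
hit=bot.move_linear([*g,.0552],speed=.03,until_force=5); bot.wait(.5)
im=bot.camera("wrist")
print(hit,g,bot.read_position(),bot.read_tool_rot(),down(np.pi+byaw),np.round(bot.read_ft_force(),1),bot.read_finger_force(),bot.read_clock())
print(im[150,300:346,2].tolist(), im[165,298:346,0].tolist())
for c in("wrist",): print([ (t,np.round(d["bbox"]).tolist()) for t in("housing",) for d in bot.search_frame(c,t)[:1]])
t=bot.camera("top")
for n in("shellac_jar","spirit_lamp"): print(n,[np.round(d["bbox"]).tolist() for d in bot.search_frame("top",n)[:1]])
if not hit: print(bot.close_job())
```

```text
False [0.58079854 0.31079097] [0.58080105 0.31083616 0.05525119] [ 4.20647776e-05 -6.69531058e-01  7.42784061e-01 -4.59278545e-06] [ 0.         -0.66951587  0.74279775  0.        ] [-0.6 -0.3 -0.8] 39.02591586112976 36.0833
[48, 39, 62, 110, 162, 127, 119, 126, 123, 125, 125, 120, 120, 120, 123, 113, 110, 107, 109, 113, 115, 119, 117, 117, 116, 112, 117, 115, 119, 117, 117, 114, 113, 118, 150, 150, 97, 52, 68, 73, 68, 67, 70, 69, 73, 68] [178, 186, 116, 63, 48, 66, 68, 67, 70, 73, 79, 83, 85, 84, 87, 86, 71, 65, 57, 70, 72, 76, 78, 83, 88, 88, 86, 85, 80, 72, 59, 63, 64, 72, 74, 79, 80, 83, 46, 100, 176, 172, 164, 162, 164, 164, 166, 166]
[('housing', [189.0, 49.0, 262.0, 322.0])]
shellac_jar [[252.0, 203.0, 15.0, 16.0]]
spirit_lamp [[257.0, 174.0, 14.0, 15.0]]
the job is handed in; nothing more can be done
None
```

I shut the lid and handed the job in at about 36 s of the 67 s allowed, with the gripper still holding the bar level and lined up about 1 cm above the housing, centred to about 1 mm by my measurements. The jar and lamp had not moved in the last top view; I did not re-check the bottle, and the judge's result was not shown.

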